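# Slide the crucible tray between the firebricks into the cooling bay

## Task

Push the tray of crucibles across the bench, through the narrow gap between the two firebricks and on until it is wholly past them and sits square and fully home against the blue stop. Only push the tray by its sides with the fingertips: it stays flat on the bench, never gripped, lifted or tipped, and the crucibles on it are not touched. Leave the jar, the spare crucible and the timer where they are, and take the hand away at the end.

Things in the scene. Friction and masses are not known exactly. Their poses are not given: they have to be found in the camera images.
- tray: The loose tray: dark grey slab, 96 mm along its own x, 110 mm along its own y, 24 mm high, straight vertical sides, 0.45 to 0.8 kg with its crucibles. Origin at the centre of its underside, z up. Dry friction: it stops when no longer pushed. It starts on the bay's +y side, 25 to 55 mm off the gap's centre line towards bay -x, its axes turned up to 0.3 rad from the bay's.
- crucibles: The six white lidded crucibles, two by three, fixed on the tray and moving with it; each 31 mm across, the lids' knobs end 54 mm above the bench; they stand at least 5 mm in from the tray's edges. Same origin and axes as the tray (centre of the tray's underside).
- bay: Two cream firebricks fixed to the bench, each 90 mm along bay x, 60 mm along bay y, 45 mm high, with a gap of 102 mm between them (bay x -51 to +51 mm, bay y -30 to +30 mm). Origin on the bench in the middle of the gap, z up. The tray goes through along bay -y, its own y axis along bay y; fully home its centre is at bay x = 0, y = -100 mm.
- stop (a point): Middle of the near face of the fixed blue stop bar, at bench level, at bay x = 0, y = -155 mm (axes as the bay's). The bar is 130 mm along bay x, 20 mm thick, 30 mm high. Yellow lines painted on the bench at bay x = +-56 mm lead to it.
- jar: Bystander: lidded jar with a blue cap, 54 mm across, 85 mm high, standing beside the tray's path on the bay's +x side. Origin at the centre of its underside.
- spare_crucible: Bystander: single white lidded crucible, 44 mm across, 48 mm high, standing on the bay's -x side beyond the bricks. Origin at the centre of its underside.
- timer: Bystander: grey bench timer, 45 x 70 x 22 mm, lying on the bay's +x side beyond the bricks. Origin at the centre of its underside.
Not all that is in view belongs to the job. There is more than one size of the tray; the job needs the middle-sized.

How it is judged (in metres and radians):
On the way:
1. the tray is in the gap between the two firebricks, flat on the bench (y of tray in the frame of bay between -0.05 and 0.03 m and x of tray in the frame of bay between -0.01 and 0.01 m and height (world z) of tray below 0.005 m), for 0.05 s.
At the end, for the whole second after the job is handed in: The tray lies flat and at rest wholly beyond the bricks, within 5 mm of touching the stop, within 15 mm of the bay's centre line and within 0.08 rad of square; jar, spare crucible and timer are within 20 mm of where they stood (y of tray in the frame of bay between -0.105 and -0.095 m and x of tray in the frame of bay between -0.015 and 0.015 m and angle between the y axis of tray and the y axis of bay, either way round below 0.08 rad and height (world z) of tray below 0.004 m and angle between tray's own z axis and vertical below 0.05 rad and linear speed of tray below 0.01 m/s and distance of each of jar, spare_crucible, timer from where it was at the start of the episode below 0.02 m).
It fails at once if the tray is lifted off the bench (more than 6 mm) (height (world z) of tray above 0.006 m).
It fails at once if the tray is tipped by more than 0.12 rad (angle between tray's own z axis and vertical above 0.12 rad).
It fails at once if the crucibles are touched by the robot (contact force between any of the fingers, the arm and crucibles above 1 N).
It fails at once if a bystander (jar, spare crucible or timer) is shifted by more than 20 mm (distance of any of jar, spare_crucible, timer from where it was at the start of the episode above 0.02 m).
It also fails if it takes over 72 s, if anything falls off the work surface, if the arm or the gripper's body presses on something with over 40 N, if the wrist force passes 120 N, or if a joint passes its speed limit or range.

## Robot

A 7-joint arm with a two-finger parallel gripper is mounted at the origin on the work surface. World frame = base frame: x ahead of the robot, y to its left, z up, the work surface at z = 0. Lengths are in mm, angles in rad, forces in N, time in s.
With the tool pointing down it reaches from about 400 to 900 mm from the base axis. Payload 5.5 kg.
Tool frame: the origin (TCP) lies between the finger pads; the fingertips stand 22 mm ahead of it and the grasp point (between the pads) lies 3 mm ahead of it (bot.nose_length is the distance from the TCP to the fingertips, in mm); z points along the fingers, y is the direction in which the jaws open and shut (so a half turn about z gives the same grasp; the last joint's range is limited). The gripper opens to 85 mm and grips with 20 to 120 N. Pads are 22 mm wide; open, the fingers measure 114 mm over their backs; the gripper's body (76 mm by 85 mm) begins 54 mm behind the grasp point. The pads swing forward as they close: fully open they stand 13 mm farther back than shut.
Start: joints at [-0.997, 0.501, -0.427, 1.55, 0.221, 1.138, -0.21], TCP at [198.746, 618.869, 253.31] pointing down, gripper open.
Joint ranges: [-2.88, 2.88], [-0.31, 2.03], [-1.54, 1.56], [0.2, 2.42], [-1.41, 4.55], [0.19, 2.02], [-2.57, 2.57]. Speed limits (rad/s): [2.57, 2.57, 3.14, 3.14, 3.14, 3.14, 3.14].

## Interface

Orientations are given as a 3x3 rotation matrix whose columns are the frame's x, y, z axes.
In Python, from workcell import bot, imaging gives the robot as it stands. The module is installed in compiled form; this text tells all that it offers.
- The arm moves only by the tool servo_tool, never from a script. Its argument "commands" is a list that holds one entry, the list of rows, each a list of 6 numbers: the shift along the world's x, y, z in m, then the turn, a rotation vector about the world's x, y, z in rad. A call has 1 to 5 rows; each row is the pose to reach, as a shift and turn from the pose commanded when the call began; what a row does not reach only later rows make up. A row lasts 1/12 s, in which the tool goes at most 41.7 mm and 7.16 degrees, less where a joint would pass 70% of its speed; a pose out of reach is approached as far as the arm can. A call with a gripper value outside its range is refused whole. "grip" is the finger opening in m, from 0 to 0.0854, set as the call begins (left out, the last holds). The fingers move at their own pace and stop on an object; the grip force is fixed at half the most. Time passes only in rows, so rows that repeat a pose let the fingers close. It gives the time, the measured TCP pose, the force and the opening at its end, in the units of the state.
- bot.read_state(): the state, without advancing time (a new reading comes with each control period).
- imaging.snapshot(name): name is "scene" or "side" or "wrist"; returns (picture, depth): 420x560x3 uint8, red, green, blue; 420x560 float32, mm along the optical axis (not along the pixel's ray), 0 where there is no reading.
- imaging.get_calibration(name): a dict with "intrinsics" (3x3 intrinsics, pixels), "pose" (4x4, takes a point from camera to world coordinates). Camera axes: x right, y down, z forward; pixel columns grow to the right and rows downward; lengths in mm; the calibration is good to about 2 mm. A picture is of the moment at which its call begins: read the wrist's pose just before it. get_calibration takes no time and is no camera call; for the wrist camera it gives the pose at the moment of the call.
- bot.finish_job(): hands the job in, once; it reports no verdict.
The state is a dict: "t": time; "q": joint angles; "joint_vel": joint speeds; "tau": joint torques, N m; "tcp_pos": TCP position; "ee_rot": TCP orientation; "ft_force": force on the tool from outside, world axes, zero at the start; "moment": the same for the moment, N m; "grip_width": opening from 0.0 (shut) to 1.0 (fully open).
Only numpy, scipy, OpenCV 4.12 (cv2) and the standard library are available. Lean on these libraries where they do the work, as an engineer would, in place of code of your own. Each camera call takes 0.05 s, during which the arm holds its last target.

## Working session

There is one attempt and no reset: what is moved stays moved. The work goes in short steps, Python scripts to look and compute and a tool call to move; the robot and the scene stay as the last step left them, time stands still between calls to the robot, and variables do not carry over. Pictures are saved under pics/ and viewed, and the job is handed in when it is done.

Besides the shell and the picture viewer there is one more tool, called after "Request:" by a JSON object that holds its "method" and its "body". servo_tool: Moves the arm, as the interface text tells. Its arguments: {"type":"object","properties":{"commands":{"type":"array","items":{"type":"array","items":{"type":"array","items":{"type":"number"}}}},"grip":{"type":"number"}},"required":["commands"]}

```bash
mkdir -p pics; ls
python3 - <<'E'
from workcell import bot, imaging
import cv2,numpy as np
s=bot.read_state();print(s['t'],s['tcp_pos'],s['ee_rot'],s['ft_force'],s['grip_width'],bot.nose_length)
for n in ("scene","side","wrist"):
    p,d=imaging.snapshot(n);c=imaging.get_calibration(n)
    np.savez(f'{n}0.npz',p=p,d=d,K=c['intrinsics'],T=c['pose'])
    cv2.imwrite(f'pics/{n}0.png',p[:,:,::-1]);print(n,c)
E
```

```text
pics
0.0 [198.62790963 618.21377798 252.27053895] [[-9.52109583e-01  3.05756353e-01 -6.28202137e-04]
 [ 3.05756996e-01  9.52107807e-01 -1.83931295e-03]
 [ 3.57345415e-05 -1.94330468e-03 -9.99998111e-01]] [-0.04342617  1.1055378  -0.6770838 ] 0.9991955290591537 22.0
scene {'intrinsics': array([[425.66383428,   0.        , 283.43454313],
       [  0.        , 425.66383428, 212.98243263],
       [  0.        ,   0.        ,   1.        ]]), 'pose': array([[-2.57391852e-01,  5.72272289e-01, -7.78623055e-01,
         1.14096722e+03],
       [ 9.66300484e-01,  1.55417445e-01, -2.05204268e-01,
         1.29450414e+02],
       [ 3.57888982e-03, -8.05201741e-01, -5.92990175e-01,
         4.90912643e+02],
       [ 0.00000000e+00,  0.00000000e+00,  0.00000000e+00,
         1.00000000e+00]])}
side {'intrinsics': array([[438.2556056 ,   0.        , 280.90208678],
       [  0.        , 438.2556056 , 207.13296927],
       [  0.        ,   0.        ,   1.        ]]), 'pose': array([[ 9.03798025e-01, -1.87897060e-01,  3.84504649e-01,
         2.27316954e+02],
       [-4.27230055e-01, -4.48566464e-01,  7.85023953e-01,
        -7.36709970e+02],
       [ 2.49721978e-02, -8.73775041e-01, -4.85688756e-01,
         4.79637223e+02],
       [ 0.00000000e+00,  0.00000000e+00,  0.00000000e+00,
         1.00000000e+00]])}
wrist {'intrinsics': array([[341.78433488,   0.        , 277.04669729],
       [  0.        , 341.78433488, 212.86636481],
       [  0.        ,   0.        ,   1.        ]]), 'pose': array([[ 3.05815169e-01,  9.14889124e-01,  2.63543114e-01,
         1.32181003e+02],
       [ 9.52087560e-01, -2.93131576e-01, -8.71960853e-02,
         6.39517007e+02],
       [-2.52194192e-03,  2.77582006e-01, -9.60698636e-01,
         3.72545006e+02],
       [ 0.00000000e+00,  0.00000000e+00,  0.00000000e+00,
         1.00000000e+00]])}
```

View pics/scene0.png

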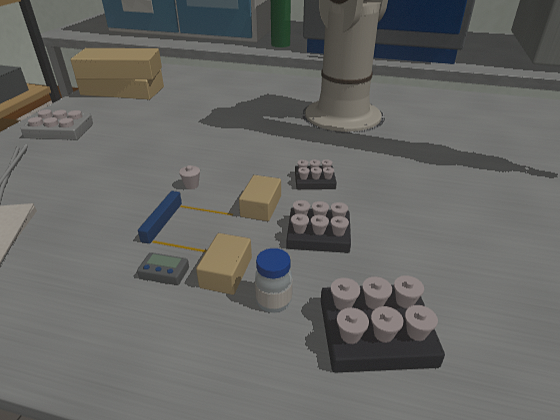

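View pics/side0.png

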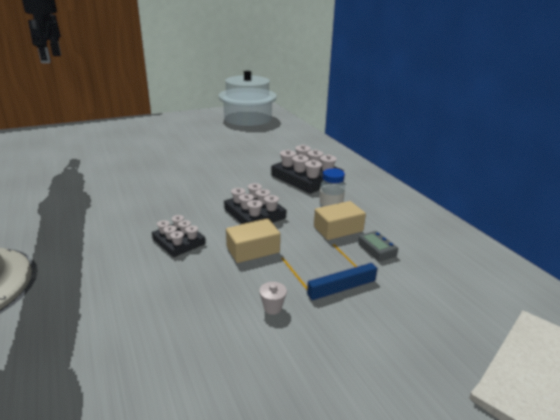

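View pics/wrist0.png

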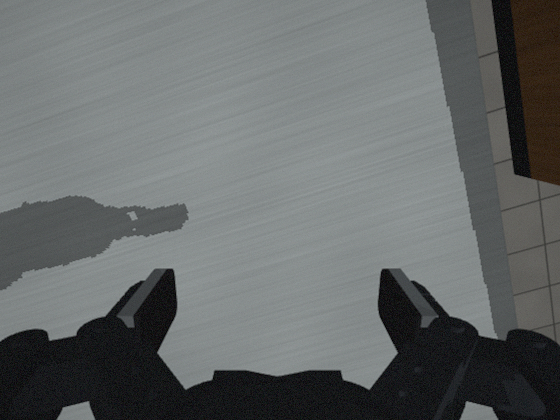

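Scene view: dark trays at (315,175) small, (319,226) middle and (380,325) large, plus a light grey one at (58,122). By the description the middle dark one at (319,226) is my choice. The bricks are at (261,198) and (224,262), the stop at (160,217), the jar at (273,280), the timer at (163,267) and the spare crucible at (190,177). Next I check the choice by measurement and a crop.

```bash
cat > h.py <<'E'
import numpy as np,cv2
from workcell import bot,imaging
def snap(n,tag):
    T=imaging.get_calibration(n)['pose'];p,d=imaging.snapshot(n);K=imaging.get_calibration(n)['intrinsics']
    cv2.imwrite(f'pics/{tag}.png',p[:,:,::-1]);np.savez(f'{tag}.npz',p=p,d=d,K=K,T=T);return p,d,K,T
def load(tag):
    z=np.load(f'{tag}.npz');return z['p'],z['d'],z['K'],z['T']
def world(d,K,T):
    v,u=np.mgrid[:d.shape[0],:d.shape[1]]
    c=np.stack([(u-K[0,2])/K[0,0]*d,(v-K[1,2])/K[1,1]*d,d],-1)
    return c@T[:3,:3].T+T[:3,3]
def ray(uv,z,K,T):
    uv=np.atleast_2d(uv).astype(float)
    r=np.c_[(uv[:,0]-K[0,2])/K[0,0],(uv[:,1]-K[1,2])/K[1,1],np.ones(len(uv))]@T[:3,:3].T
    return T[:3,3]+r*((z-T[2,3])/r[:,2])[:,None]
def proj(P,K,T):
    c=(np.atleast_2d(P)-T[:3,3])@T[:3,:3];q=c@K.T;return q[:,:2]/q[:,2:]
E
python3 - <<'E'
from h import *
for n in('scene0','side0'):
    p,d,K,T=load(n);W=world(d,K,T);hsv=cv2.cvtColor(p,cv2.COLOR_RGB2HSV)
    z=W[...,2];ok=(d>0)&(W[...,0]>250)&(W[...,0]<1000)&(abs(W[...,1])<500)
    cream=(hsv[...,0]>12)&(hsv[...,0]<30)&(hsv[...,1]>60)&ok
    def rep(nm,m,zp):
        c,l,st,ce=cv2.connectedComponentsWithStats(m.astype(np.uint8))
        for i in range(1,c):
            if st[i,4]<60: continue
            v,u=np.nonzero(l==i);P=ray(np.c_[u,v],zp,K,T)[:,:2].astype(np.float32)
            print(n,nm,ce[i].round(),st[i,4],'z',np.percentile(z[l==i],[5,50,95]).round(),cv2.minAreaRect(P))
    rep('brick',cream&(z>40),45)
    rep('yellow',cream&(z<6),0)
    blue=(hsv[...,0]>100)&(hsv[...,0]<130)&(hsv[...,1]>110)&ok
    rep('blue',blue&(z>10)&(z<33),30)
    dark=(p.max(2)<75)&ok
    rep('dark',dark&(z>20)&(z<29),24)
p,d,K,T=load('scene0')
cv2.imwrite('pics/crop0.png',cv2.resize(p[130:310,130:380,::-1],None,fx=3,fy=3,interpolation=cv2.INTER_CUBIC))
E
```

```text
scene0 brick [260. 190.] 844 z [42. 46. 48.] ((492.75146484375, -87.5767822265625), (95.52908325195312, 60.407588958740234), 0.09274443238973618)
scene0 brick [224. 255.] 1516 z [42. 46. 47.] ((683.080078125, -86.77200317382812), (92.76932525634766, 60.66253662109375), 0.32524317502975464)
scene0 yellow [206. 210.] 133 z [0. 2. 3.] ((526.022216796875, -189.67481994628906), (8.30743408203125, 110.10433197021484), 0.6103217005729675)
scene0 yellow [179. 246.] 159 z [0. 2. 3.] ((638.2540283203125, -193.59591674804688), (102.44699096679688, 7.72099494934082), 89.89321899414062)
scene0 blue [160. 215.] 757 z [12. 29. 32.] ((596.087890625, -244.6365509033203), (147.73399353027344, 33.654022216796875), 0.2881958782672882)
scene0 dark [318. 231.] 1007 z [22. 25. 26.] ((547.4423217773438, 38.15235137939453), (98.17382049560547, 109.17862701416016), 9.428494453430176)
scene0 dark [378. 355.] 610 z [21. 25. 29.] ((783.0458374023438, 144.36953735351562), (179.11288452148438, 88.78273010253906), 70.27361297607422)
side0 brick [339. 212.] 639 z [41. 43. 44.] ((672.639404296875, -96.49849700927734)
[... 661 characters left out ...]
] 141 z [-3. -1.  0.] ((526.4878540039062, -184.4598388671875), (7.638399600982666, 97.21454620361328), 0.30329060554504395)
side0 blue [341. 279.] 1017 z [11. 26. 29.] ((573.5126953125, -267.58056640625), (137.5079345703125, 34.91128158569336), 0.22202284634113312)
side0 dark [298. 176.] 343 z [21. 28. 29.] ((707.065185546875, 144.28961181640625), (84.00243377685547, 147.4561004638672), 20.270288467407227)
side0 dark [252. 211.] 450 z [20. 22. 23.] ((537.2342529296875, 27.316692352294922), (93.91645812988281, 107.32894897460938), 9.13895320892334)
side0 dark [347. 280.] 109 z [20. 22. 24.] ((584.7113647460938, -266.8557434082031), (111.78883361816406, 5.360363960266113), 0.3977271616458893)
```

View pics/crop0.png

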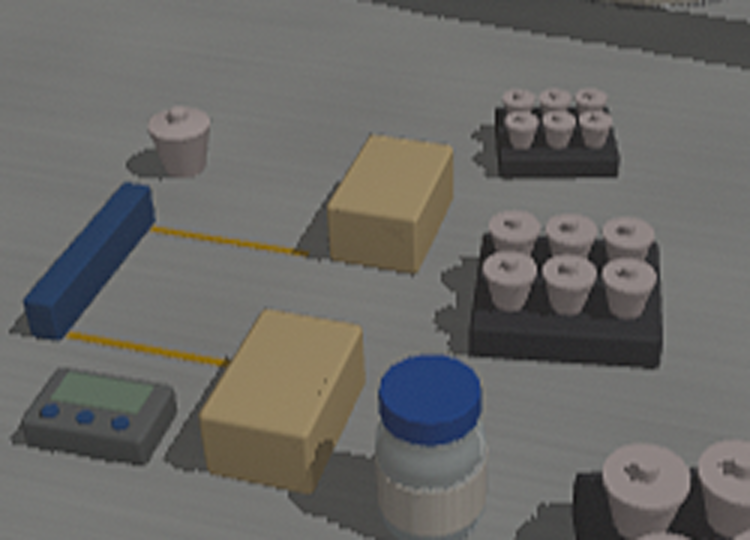

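The crop shows the middle tray with a measured top of 98 x 109 mm, which matches 96 x 110, so the choice holds. Now the small tray's and the jar's positions, for clearance.

Run:
```python
from h import *
p,d,K,T=load('scene0')
print('small tray near corners z0',ray([[296,187],[336,187]],0,K,T)[:,:2].round(), 'top far',ray([[296,166],[335,166]],18,K,T)[:,:2].round())
print('spare',ray([190,187],0,K,T).round())
W=world(d,K,T)
hsv=cv2.cvtColor(p,cv2.COLOR_RGB2HSV)
m=np.zeros(d.shape,bool);m[245:280,250:296]=1
m&=(hsv[...,1]>110)&(W[...,2]>80)
v,u=np.nonzero(m);P=ray(np.c_[u,v],85,K,T)[:,:2].astype(np.float32);print('jar cap',cv2.minEnclosingCircle(P))
m=(W[...,2]>12)&(W[...,2]<70)&(W[...,0]<510)&(W[...,0]>350)&(W[...,1]>-20)&(W[...,1]<130)
q=W[m];print('small',q.min(0),q.max(0))
```

```text
small tray near corners z0 [[400. -39.]
 [377.  43.]] top far [[344. -52.]
 [321.  31.]]
spare [[ 459. -255.    0.]]
jar cap ((719.4146728515625, 3.2484264373779297), 25.75947380065918)
small [350.03364789 -19.76912218  12.03433333] [509.9917576   86.7369818   50.52989593]
```

Request:
{"method": "servo_tool", "body": {"commands": [[[0.014,-0.033,0,0,0,0.02],[0.028,-0.066,0,0,0,0.04],[0.042,-0.099,0,0,0,0.06],[0.056,-0.132,0,0,0,0.08],[0.07,-0.165,0,0,0,0.1]]]}}

```text
t: 0.57
tcp_pos: [269.0, 452.0, 252.9]
ee_rot: [[-0.978, 0.208, -0.0], [0.208, 0.978, -0.001], [0.0, -0.001, -1.0]]
ft_force: [1.4, -1.3, 0.3]
grip_width: 1.0
```

Request:
{"method": "servo_tool", "body": {"commands": [[[0.014,-0.033,0,0,0,0.02],[0.028,-0.066,0,0,0,0.04],[0.042,-0.099,0,0,0,0.06],[0.056,-0.132,0,0,0,0.08],[0.07,-0.165,0,0,0,0.1]]]}}

```text
t: 0.98
tcp_pos: [339.0, 287.1, 253.3]
ee_rot: [[-0.994, 0.109, 0.0], [0.109, 0.994, -0.0], [-0.0, -0.0, -1.0]]
ft_force: [1.5, 0.8, -0.0]
grip_width: 0.998
```

Request:
{"method": "servo_tool", "body": {"commands": [[[0.014,-0.033,0,0,0,0.02],[0.028,-0.066,0,0,0,0.04],[0.042,-0.099,0,0,0,0.06],[0.056,-0.132,0,0,0,0.08],[0.07,-0.165,0,0,0,0.11]]]}}

```text
t: 1.4
tcp_pos: [408.9, 122.1, 253.4]
ee_rot: [[-1.0, -0.0, 0.0], [-0.0, 1.0, -0.0], [-0.0, -0.0, -1.0]]
ft_force: [1.1, 1.0, 0.2]
grip_width: 0.997
```

Request:
{"method": "servo_tool", "body": {"commands": [[[0.014,-0.03,0,0,0,0],[0.028,-0.06,0,0,0,0],[0.042,-0.09,0,0,0,0],[0.042,-0.09,0,0,0,0],[0.042,-0.09,0,0,0,0]]]}}

```text
t: 1.82
tcp_pos: [451.0, 32.0, 253.1]
ee_rot: [[-1.0, 0.005, -0.001], [0.005, 1.0, -0.0], [0.001, -0.0, -1.0]]
ft_force: [0.2, -0.2, -0.9]
grip_width: 0.998
```

```bash
cat > m.py <<'E'
from h import *
def rects(tag):
    p,d,K,T=load(tag);W=world(d,K,T);hsv=cv2.cvtColor(p,cv2.COLOR_RGB2HSV);z=W[...,2]
    ok=(d>0)&(W[...,0]>300)&(W[...,0]<1000)&(abs(W[...,1])<400)
    def rep(nm,m,zp,mn=200):
        c,l,st,ce=cv2.connectedComponentsWithStats(m.astype(np.uint8))
        for i in range(1,c):
            if st[i,4]<mn: continue
            v,u=np.nonzero(l==i);P=ray(np.c_[u,v],zp,K,T)[:,:2].astype(np.float32)
            r=cv2.minAreaRect(P)
            print(tag,nm,ce[i].round(),st[i,4],'z',np.percentile(z[l==i],[5,50,95]).round(1),np.round(r[0],1),np.round(r[1],1),round(r[2],2))
    cream=(hsv[...,0]>12)&(hsv[...,0]<30)&(hsv[...,1]>60)&ok
    rep('brick',cream&(z>38),45)
    rep('yellow',cream&(z<7),0,60)
    blue=(hsv[...,0]>100)&(hsv[...,0]<130)&(hsv[...,1]>110)&ok
    rep('stop',blue&(z>23)&(z<35),30)
    dark=(p.max(2)<75)&ok
    rep('dark',dark&(z>18)&(z<30),24)
E
python3 - <<'E'
from m import *
snap('wrist','w1');rects('w1')
E
```

```text
w1 brick [159. 221.] 4969 z [42.3 44.5 45.7] [485.7 -88.1] [89.7 60.5] 0.21
w1 brick [183. 363.] 1420 z [ 40.4  44.5 306.9] [652.  -74.9] [68.1 46.9] 26.13
w1 yellow [ 85. 246.] 481 z [-0.9  0.4  1.6] [ 528.1 -192.6] [  6.6 107.2] 0.41
w1 yellow [ 68. 329.] 76 z [-0.6  0.3  1.7] [ 640.5 -233.2] [24.7  4.4] 89.75
w1 stop [ 25. 287.] 1707 z [24.4 29.4 30.9] [ 567.4 -250.6] [103.1  24.5] 0.4
w1 dark [281. 250.] 3477 z [21.5 23.4 24.7] [540.7  36. ] [ 95.9 107.9] 9.38
w1 dark [367. 366.] 470 z [18.7 25.  29.8] [679.1 142.3] [19.6 67.9] 16.67
```

View pics/w1.png

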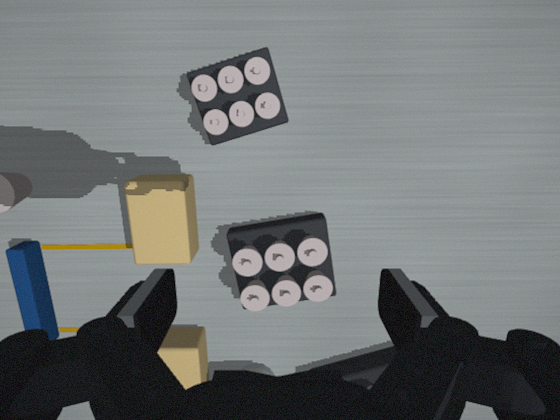

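The wrist view shows the middle tray at about (281,255), the small tray at (237,97), the left brick at (162,220) and the stop at (30,290). Its measurement agrees with the other two views in relative terms: bay origin ≈ (583,-88), tray ≈ (541,36), yaw +9.4°. I now lower the hand on the tray's -x side, tilted slightly so that the fingertips lead.

Request:
{"method": "servo_tool", "body": {"commands": [[[0,0.001,-0.04,0,-0.025,0],[0,0.002,-0.08,0,-0.05,0],[0,0.003,-0.12,0,-0.075,0],[0,0.004,-0.16,0,-0.1,0],[0,0.004,-0.19,0,-0.12,0]]], "grip": 0.06}}

```text
t: 2.28
tcp_pos: [448.7, 39.9, 61.1]
ee_rot: [[-0.993, -0.002, 0.119], [-0.002, 1.0, 0.002], [-0.119, 0.001, -0.993]]
ft_force: [0.6, -0.3, -1.1]
grip_width: 0.701
```

Request:
{"method": "servo_tool", "body": {"commands": [[[0,0,-0.02,0,0,0],[0,0,-0.033,0,0,0],[0,0,-0.033,0,0,0]]]}}

```text
t: 2.53
tcp_pos: [447.8, 39.5, 27.7]
ee_rot: [[-0.993, -0.002, 0.114], [-0.002, 1.0, 0.001], [-0.114, 0.0, -0.993]]
ft_force: [-0.0, 1.0, -0.8]
grip_width: 0.706
```

Run:
```python
from h import *
s=bot.read_state();print(s['t'],s['tcp_pos'],s['ft_force'],s['grip_width'])
p,d,K,T=snap('scene','s1');cv2.imwrite('pics/s1c.png',cv2.resize(p[100:280,220:420,::-1],None,fx=3,fy=3,interpolation=cv2.INTER_CUBIC))
p,d,K,T=snap('side','d1');cv2.imwrite('pics/d1c.png',cv2.resize(p[110:290,130:330,::-1],None,fx=3,fy=3,interpolation=cv2.INTER_CUBIC))
```

```text
2.5333 [447.83932061  39.49934078  27.73970786] [-0.00535402  1.04272993 -0.81777102] 0.7057273548403542
```

View pics/s1c.png

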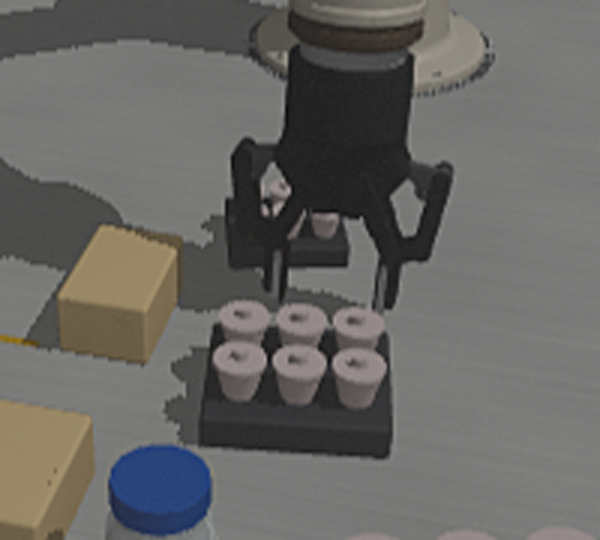

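View pics/d1c.png

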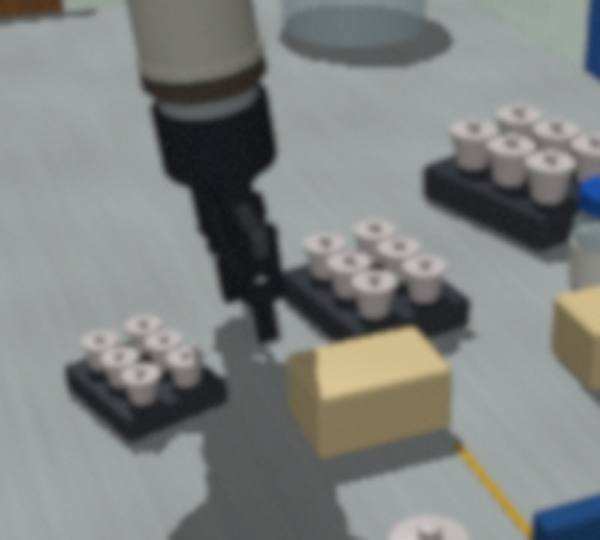

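Crops: the fingers stand clear behind the tray, at about (275,275) and (385,290) in the scene crop, with tips just over the bench and no contact. Now I push +x.

Request:
{"method": "servo_tool", "body": {"commands": [[[0.005,0,0,0,0,0],[0.01,0,0,0,0,0],[0.015,0,0,0,0,0],[0.02,0,0,0,0,0],[0.025,0,0,0,0,0]]]}}

```text
t: 3.05
tcp_pos: [476.7, 37.9, 31.0]
ee_rot: [[-0.993, 0.001, 0.121], [0.001, 1.0, 0.0], [-0.121, 0.0, -0.993]]
ft_force: [-4.9, 1.5, 2.6]
grip_width: 0.703
```

Request:
{"method": "servo_tool", "body": {"commands": [[[0.004,0,0,0,0,0],[0.008,0,0,0,0,0],[0.012,0,0,0,0,0],[0.016,0,0,0,0,0],[0.02,0,0,0,0,0]]]}}

```text
t: 3.47
tcp_pos: [493.8, 38.5, 29.7]
ee_rot: [[-0.993, -0.001, 0.116], [-0.001, 1.0, 0.0], [-0.116, 0.0, -0.993]]
ft_force: [-5.2, 2.3, 2.9]
grip_width: 0.704
```

Run:
```python
from m import *
snap('scene','s2');rects('s2');snap('side','d2');rects('d2')
p=load('s2')[0];cv2.imwrite('pics/s2c.png',cv2.resize(p[100:280,220:420,::-1],None,fx=3,fy=3,interpolation=cv2.INTER_CUBIC))
```

```text
s2 brick [260. 190.] 873 z [40.3 46.1 47.5] [494.1 -87.3] [96.1 61.4] 0.27
s2 brick [224. 255.] 1568 z [41.1 45.8 47.2] [684.  -86.4] [94.6 61.4] 0.27
s2 yellow [206. 210.] 132 z [0.3 1.8 3.2] [ 525.9 -189.7] [  8.3 110.1] 0.8
s2 yellow [179. 246.] 158 z [0.2 1.7 3.1] [ 638.3 -193.6] [102.4   7.7] 89.89
s2 yellow [217. 290.] 66 z [0.6 5.2 6.9] [718.9 -90. ] [ 7.  59.4] 2.66
s2 stop [159. 212.] 527 z [24.1 30.6 32.2] [ 589.3 -249.8] [134.2  23.6] 0.53
s2 dark [316. 236.] 1094 z [20.  24.9 26.4] [545.1  32.7] [131.6 109.7] 2.32
s2 dark [377. 354.] 828 z [18.8 24.8 29.7] [779.8 141.4] [185.5  96.9] 69.25
d2 brick [219.  41.] 763 z [339.4 367.8 392.5] [1227.1 2334.8] [2018.3  229.3] 71.23
d2 brick [339. 212.] 691 z [39.2 42.7 44.1] [671.4 -97.9] [65.2 92.2] 89.78
d2 brick [252. 232.] 872 z [39.6 42.7 44.1] [482.1 -98.4] [90.  64.1] 0.56
d2 yellow [343. 234.] 86 z [1.7 4.6 6.8] [ 678.9 -112.6] [15.4 87.7] 83.35
d2 yellow [344. 255.] 97 z [-3.3 -1.4  0. ] [ 637.6 -175.1] [77.9  7.3] 89.49
d2 yellow [258. 256.] 96 z [1.8 4.5 6.8] [ 486.7 -112.9] [ 8.9 85.9] 89.96
d2 yellow [294. 273.] 140 z [-3.  -1.4  0. ] [ 526.5 -185.5] [ 7.6 95.1] 0.3
d2 stop [341. 276.] 612 z [24.  27.8 29.3] [ 577.8 -261.3] [128.8  22.4] 0.18
d2 dark [298. 175.] 482 z [19.8 28.  29.7] [716.6 146.6] [104.2 149.7] 17.86
d2 dark [262. 213.] 397 z [19.3 21.7 24.4] [543.8  -7.8] [ 67.  112.7] 67.3
```

View pics/s2c.png

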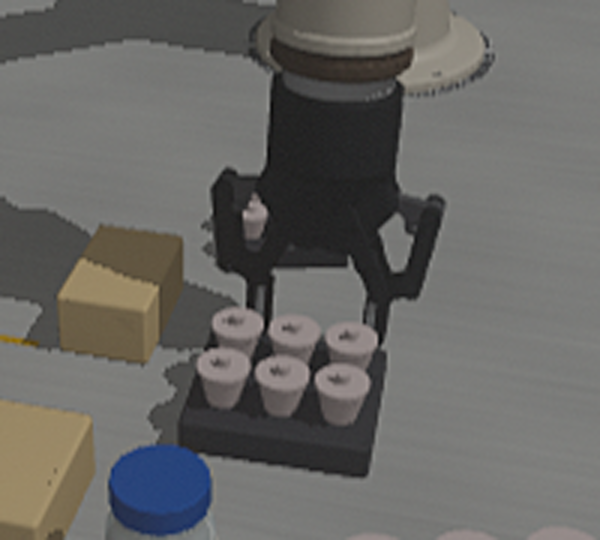

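The scene crop shows the tray now nearly square to the bricks, with both fingertips at its back edge at (258,330) and (375,335). I continue.

Request:
{"method": "servo_tool", "body": {"commands": [[[0.004,0,0,0,0,0],[0.008,0,0,0,0,0],[0.012,0,0,0,0,0],[0.016,0,0,0,0,0],[0.02,0,0,0,0,0]]]}}

```text
t: 3.98
tcp_pos: [515.7, 37.4, 30.0]
ee_rot: [[-0.993, 0.001, 0.119], [0.001, 1.0, -0.0], [-0.119, -0.0, -0.993]]
ft_force: [-2.1, -0.3, -1.9]
grip_width: 0.702
```

Run:
```python
from m import *
# tray near (+x) top edge & side edges in scene: fit from dark mask below crucibles
p,d,K,T=snap('scene','s3');W=world(d,K,T)
m=(p.max(2)<75)&(W[...,2]>5)&(W[...,2]<27)
m[:225]=0;m[270:]=0;m[:,:262]=0;m[:,360:]=0
v,u=np.nonzero(m);print(u.min(),u.max(),v.min(),v.max())
# bottom silhouette: per column max row -> bench z=0 of near face
cols=np.arange(u.min()+4,u.max()-3)
b=np.array([v[u==c].max()+0.5 for c in cols]);P=ray(np.c_[cols,b],0,K,T)[:,:2]
l=cv2.fitLine(P.astype(np.float32),cv2.DIST_HUBER,0,.01,.01).ravel();print('near face line',l, 'angle dev',np.arctan2(l[0]*np.sign(l[1]),abs(l[1])),'ends',P[0],P[-1])
print('x of face mean',P[:,0].mean(),'tray cx',P[:,0].mean()-48)
cv2.imwrite('pics/s3c.png',cv2.resize(p[100:280,220:420,::-1],None,fx=3,fy=3,interpolation=cv2.INTER_CUBIC))
s=bot.read_state();print(s['tcp_pos'])
```

```text
274 346 225 266
near face line [3.4223624e-02 9.9941421e-01 6.1759930e+02 4.4974300e+01] angle dev 0.034230307 ends [597.40859423 -23.37065011] [565.42374759  84.53048827]
x of face mean 612.901926073341 tray cx 564.901926073341
[517.13988247  37.50799652  30.35317822]
```

View pics/s3c.png

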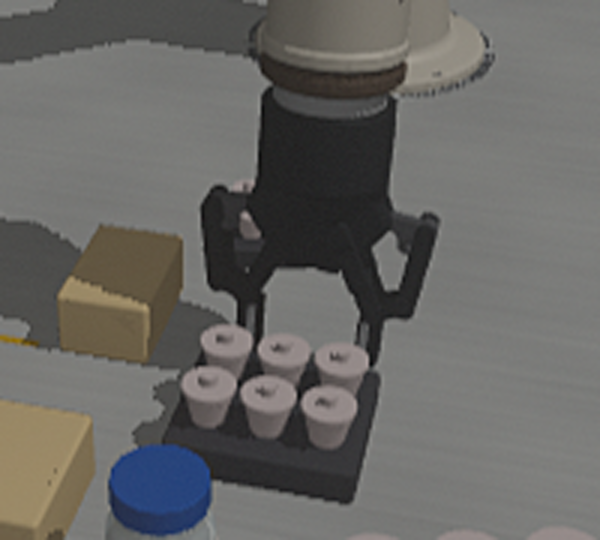

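```bash
cat >> m.py <<'E'
def face(tag,roi,zs=0):
    p,d,K,T=load(tag);W=world(d,K,T);u0,u1,v0,v1=roi
    m=(p.max(2)<75)&(W[...,2]>-3)&(W[...,2]<28)
    k=np.zeros_like(m);k[v0:v1,u0:u1]=1;m&=k
    v,u=np.nonzero(m);cols=np.arange(u0,u1)
    b=np.array([v[u==c].max()+0.5 for c in cols]);P=ray(np.c_[cols,b],zs,K,T)[:,:2]
    l=cv2.fitLine(P.astype(np.float32),cv2.DIST_HUBER,0,.01,.01).ravel()
    r=(P-l[2:])@np.array([-l[1],l[0]])
    print(tag,'face pt',l[2:],'angle',l[0]/l[1],'resid',r.std(),'ends',P[0].round(1),P[-1].round(1))
E
python3 - <<'E'
from m import *
face('s3',(282,334,235,275))
E
```

```text
s3 face pt [620.7688    40.235294] angle 0.011188811 resid 6.3586660173989955 ends [598.1 -15.9] [622.1  78.1]
```

```bash
sed -i 's/    l=cv2.fitLine(P.astype/    k=abs(P[:,0]-np.median(P[:,0]))<6;P=P[k]\n    l=cv2.fitLine(P.astype/' m.py
python3 - <<'E'
from m import *
face('s3',(282,334,235,275))
face('s2',(286,338,230,270))
face('s1',(290,345,230,265))
E
```

```text
s3 face pt [621.00165   41.163296] angle -0.011589169 resid 0.767580219372445 ends [621.8   4.5] [622.1  78.1]
s2 face pt [599.95746   37.161255] angle -0.03626691 resid 0.801206421540144 ends [601.4  -7.8] [598.6  81. ]
s1 face pt [587.14624   41.536987] angle -0.16012321 resid 0.7554197034238473 ends [592.7   4.3] [581.3  76.5]
```

Face fit: tray yaw ≈ +0.01 rad and its centre is about 9 mm short of the bay line. I push the remaining 9 mm, then back off and raise the hand to look.

Request:
{"method": "servo_tool", "body": {"commands": [[[0.003,0,-0.001,0,0,0],[0.006,0,-0.001,0,0,0],[0.009,0,-0.001,0,0,0],[0.009,0,-0.001,0,0,0],[0.009,0,-0.001,0,0,0]]]}}

```text
t: 4.45
tcp_pos: [524.9, 37.6, 29.2]
ee_rot: [[-0.993, 0.001, 0.12], [0.001, 1.0, -0.0], [-0.12, -0.0, -0.993]]
ft_force: [-2.0, 0.1, -2.7]
grip_width: 0.704
```

Run:
```python
from m import *
p=snap('scene','s4')[0]
face('s4',(280,331,235,280))
print(bot.read_state()['tcp_pos'],bot.read_state()['ft_force'])
```

```text
s4 face pt [630.2265    41.266083] angle 0.0147380335 resid 0.735592470862471 ends [631.4   6.9] [630.4  74.5]
[524.86254601  37.60097681  29.21050221] [-1.82219637 -1.26557969 -1.94894908]
```

Centred: face fit 630.2, so tray cx ≈ 582, against a bay centre of 582. I back off, raise the hand and turn it for the second push.

Request:
{"method": "servo_tool", "body": {"commands": [[[-0.015,0,0,0,0,0],[-0.03,0,0,0,0,0],[-0.03,0,0.04,0,0.04,0],[-0.03,0,0.08,0,0.08,0],[-0.03,0,0.12,0,0.12,0]]]}}

```text
t: 4.92
tcp_pos: [495.2, 38.0, 151.2]
ee_rot: [[-1.0, 0.0, -0.0], [0.0, 1.0, 0.001], [0.0, 0.001, -1.0]]
ft_force: [2.6, -0.3, -0.1]
grip_width: 0.706
```

Request:
{"method": "servo_tool", "body": {"commands": [[[0.01,0.02,0.025,0,0,-0.12],[0.02,0.04,0.05,0,0,-0.24],[0.03,0.06,0.07,0,0,-0.36],[0.045,0.08,0.08,0,0,-0.48],[0.06,0.095,0.08,0,0,-0.6]]]}}

```text
t: 5.33
tcp_pos: [558.5, 135.8, 233.9]
ee_rot: [[-0.822, 0.569, 0.01], [0.569, 0.822, 0.003], [-0.006, 0.008, -1.0]]
ft_force: [0.5, -0.4, -0.7]
grip_width: 0.703
```

Request:
{"method": "servo_tool", "body": {"commands": [[[0.01,0,0,0,0,-0.12],[0.02,0,0,0,0,-0.24],[0.028,0,0,0,0,-0.36],[0.028,0,0,0,0,-0.48],[0.028,0,0,0,0,-0.6]]]}}

```text
t: 5.75
tcp_pos: [584.7, 133.0, 230.0]
ee_rot: [[-0.356, 0.934, 0.004], [0.934, 0.356, 0.001], [-0.001, 0.004, -1.0]]
ft_force: [-0.3, -0.7, -0.3]
grip_width: 0.701
```

Request:
{"method": "servo_tool", "body": {"commands": [[[0,0,0,0,0,-0.12],[0,0,0,0,0,-0.24],[0,0,0,0,0,-0.37],[0,0,0,0,0,-0.37],[0,0,0,0,0,-0.37]]], "grip": 0.045}}

```text
t: 6.17
tcp_pos: [583.7, 133.2, 229.9]
ee_rot: [[-0.004, 1.0, 0.002], [1.0, 0.004, 0.0], [0.0, 0.002, -1.0]]
ft_force: [0.5, 0.4, -0.2]
grip_width: 0.528
```

Run:
```python
from m import *
snap('wrist','w2');rects('w2')
```

```text
w2 brick [153. 392.] 265 z [43.3 44.5 45.7] [449.  -92.9] [50.4  9.7] 84.23
w2 dark [394. 143.] 1169 z [19.6 28.2 29.9] [695.2 174.8] [186.2  95.4] 66.5
w2 dark [277. 273.] 3718 z [21.6 23.5 24.6] [585.9  31.7] [ 94.  109.6] 0.07
```

View pics/w2.png

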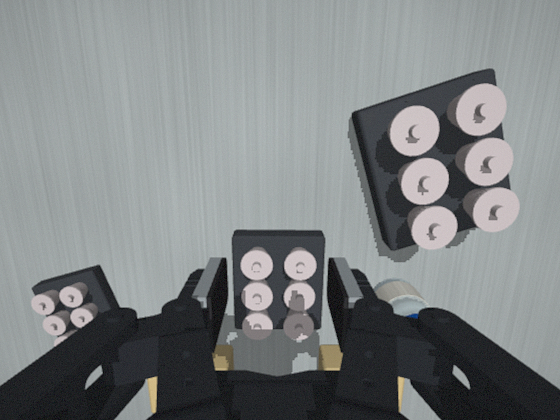

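The wrist view shows the tray square at (279,280), the brick ends at (225,357) and (330,357), and the jar at (405,297). I measure the gap edges and tray sides from this one view.

Run:
```python
from m import *
p,d,K,T=load('w2');hsv=cv2.cvtColor(p,cv2.COLOR_RGB2HSV);W=world(d,K,T)
cream=(hsv[...,0]>12)&(hsv[...,0]<30)&(hsv[...,1]>60)&(W[...,2]>41)&(W[...,2]<50)
for r in range(348,372,4):
    u=np.nonzero(cream[r])[0];L=u[(u<277)&(u>200)];R=u[(u>277)&(u<350)]
    if len(L) and len(R):
        a=ray([L.max()+.5,r],45,K,T)[0];b=ray([R.min()-.5,r],45,K,T)[0];print(r,a[:2],b[:2],(a+b)[0]/2,(b-a)[0])
dark=(p.max(2)<75)&(W[...,2]>20)&(W[...,2]<27)
for r in (240,243,282,312):
    u=np.nonzero(dark[r,225:335])[0]+225;a=ray([u.min()-.5,r],24,K,T)[0];b=ray([u.max()+.5,r],24,K,T)[0];print(r,u.min(),u.max(),a[:2],b[:2],(a+b)[0]/2,(b-a)[0])
v=np.nonzero(dark[:,280])[0];v=v[v>215];print('rear y',ray([280,v.min()-.5],24,K,T))
```

```text
368 [532.43038107 -57.90993878] [636.11090162 -57.83430824] 584.2706413422675 103.68052054822601
240 232 324 [538.68862121  79.8603139 ] [633.1791953   80.07714989] 585.9339082560502 94.49057409615887
243 232 324 [538.57982805  76.60605707] [633.31624026  76.8203583 ] 585.9480341542933 94.73641221572359
282 234 322 [539.2188582   32.71055335] [633.05432237  32.88140981] 586.1365902842293 93.83546417576463
312 235 320 [539.15883106  -3.20537309] [632.33948006  -3.0693509 ] 585.7491555585435 93.18064899797605
rear y [[587.90845971  85.89822973  24.        ]]
```

Run:
```python
from m import *
p,d,K,T=load('w2');W=world(d,K,T)
s=bot.read_state();R=np.array(s['ee_rot']);t=np.array(s['tcp_pos'])
L=(W-t)@R
m=(d>0)&(d<260)
q=L[m];print(m.sum(),q.min(0),q.max(0))
for z in range(-100,26,6):
    k=(q[:,2]>=z)&(q[:,2]<z+6)
    if k.sum()>5: a=q[k];print('tip height',22-z,'n',k.sum(),'y',a[:,1].min().round(),a[:,1].max().round(),'x',a[:,0].min().round(),a[:,0].max().round(), 'inner',abs(a[:,1]).min().round())
p2,d2,K2,T2=snap('scene','s5');cv2.imwrite('pics/s5c.png',cv2.resize(p2[60:260,180:400,::-1],None,fx=3,fy=3,interpolation=cv2.INTER_CUBIC))
```

```text
47678 [-13.60873706 -62.1581678  -74.71574723] [20.5993312  63.49094703 20.96022569]
tip height 98 n 1702 y -22.0 23.0 x 17.0 21.0 inner 8.0
tip height 92 n 3679 y -56.0 58.0 x 9.0 19.0 inner 0.0
tip height 86 n 8315 y -61.0 63.0 x 3.0 18.0 inner 0.0
tip height 80 n 8172 y -62.0 63.0 x -4.0 18.0 inner 0.0
tip height 74 n 5081 y -60.0 62.0 x -10.0 18.0 inner 0.0
tip height 68 n 3654 y -58.0 61.0 x -13.0 17.0 inner 17.0
tip height 62 n 6921 y -57.0 59.0 x -14.0 14.0 inner 20.0
tip height 56 n 3813 y -55.0 56.0 x -13.0 14.0 inner 21.0
tip height 50 n 1521 y -53.0 54.0 x 5.0 14.0 inner 23.0
tip height 44 n 1092 y -41.0 42.0 x -12.0 13.0 inner 21.0
tip height 38 n 736 y -35.0 37.0 x -12.0 12.0 inner 21.0
tip height 32 n 820 y -35.0 37.0 x -12.0 11.0 inner 22.0
tip height 26 n 732 y -35.0 37.0 x -12.0 12.0 inner 21.0
tip height 20 n 633 y -36.0 37.0 x -11.0 11.0 inner 22.0
tip height 14 n 545 y -35.0 37.0 x -11.0 11.0 inner 22.0
tip height 8 n 249 y -32.0 32.0 x -11.0 11.0 inner 21.0
tip height 2 n 13 y -22.0 24.0 x -7.0 6.0 inner 22.0
```

View pics/s5c.png

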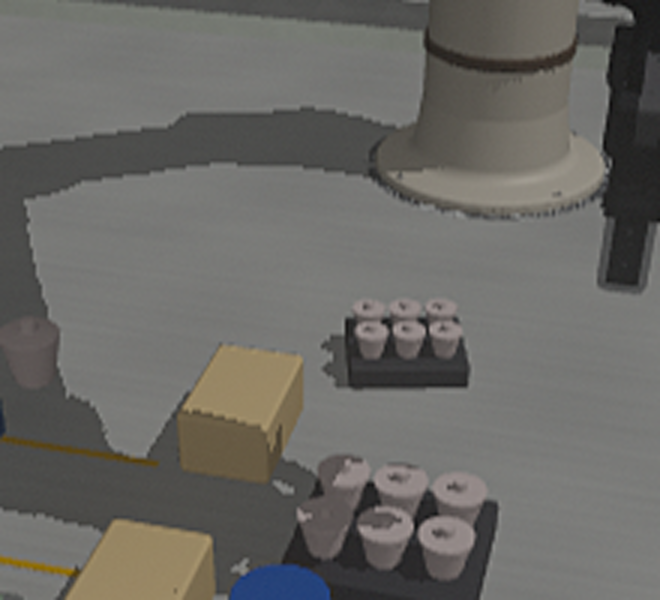

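Finger geometry from the wrist depth: up to 44 mm above the tips the fingers span ±37 to ±42 mm, so at a smaller opening with tips at z ≈ 12 they clear the 102 mm gap. I lower behind the tray.

Request:
{"method": "servo_tool", "body": {"commands": [[[0,0,-0.04,-0.025,0,0],[0,0,-0.08,-0.05,0,0],[0,0,-0.12,-0.075,0,0],[0,0,-0.16,-0.1,0,0],[0,0,-0.18,-0.12,0,0]]], "grip": 0.036}}

```text
t: 6.68
tcp_pos: [580.1, 132.5, 44.8]
ee_rot: [[-0.004, 1.0, -0.005], [0.993, 0.003, -0.122], [-0.122, -0.005, -0.993]]
ft_force: [0.3, -0.1, 0.2]
grip_width: 0.421
```

Request:
{"method": "servo_tool", "body": {"commands": [[[0,-0.005,-0.01,0,0,0],[0,-0.01,-0.015,0,0,0],[0,-0.015,-0.015,0,0,0],[0,-0.02,-0.015,0,0,0],[0,-0.025,-0.015,0,0,0]]]}}

```text
t: 7.1
tcp_pos: [584.6, 106.6, 36.4]
ee_rot: [[0.002, 1.0, 0.003], [0.993, -0.001, -0.119], [-0.119, 0.004, -0.993]]
ft_force: [0.5, -1.1, -0.3]
grip_width: 0.424
```

Request:
{"method": "servo_tool", "body": {"commands": [[[0,-0.005,0,0,0,0],[0,-0.01,0,0,0,0],[0,-0.015,0,0,0,0],[0,-0.02,0,0,0,0],[0,-0.025,0,0,0,0]]]}}

```text
t: 7.52
tcp_pos: [584.3, 86.4, 35.8]
ee_rot: [[-0.002, 1.0, 0.004], [0.993, 0.003, -0.115], [-0.115, 0.004, -0.993]]
ft_force: [-0.5, 6.9, 4.1]
grip_width: 0.424
```

Run:
```python
from m import *
snap('scene','s6');face('s6',(280,320,235,280))
p=load('s6')[0];cv2.imwrite('pics/s6c.png',cv2.resize(p[90:290,180:400,::-1],None,fx=3,fy=3,interpolation=cv2.INTER_CUBIC))
snap('wrist','w3')
```

```text
s6 face pt [640.5381    36.844315] angle -0.26223448 resid 1.9373270836030982 ends [642.2  13. ] [632.8  56.6]
```

View pics/s6c.png

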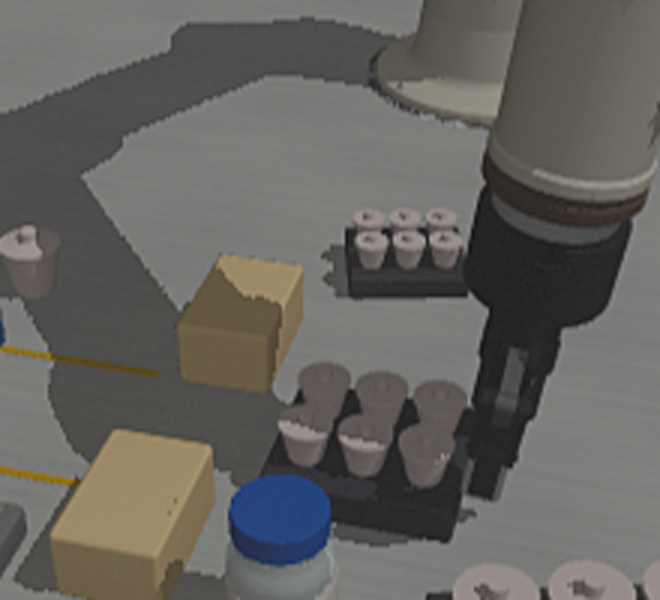

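View pics/w3.png

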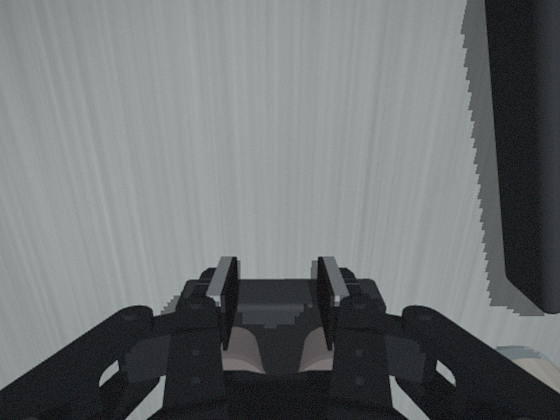

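Run:
```python
from m import *
p,d,K,T=snap('side','d6');W=world(d,K,T)
cv2.imwrite('pics/d6c.png',cv2.resize(p[150:300,210:400,::-1],None,fx=4,fy=4,interpolation=cv2.INTER_CUBIC))
# wrist rear edge
p,d,K,T=load('w3');W=world(d,K,T)
g=p.max(2)
for r in range(276,300,3): print(r,''.join('#' if g[r,c]<60 else '.' for c in range(170,400,3)))
print(ray([[185.5,283],[385,283]],24,K,T))
```

```text
276 ...........###.....####..........................####.....####...............
279 ..........####.....####........................######.....####..###..........
282 ......########.....###################################.....##########........
285 .....########.....####################################.....##########........
288 .....########.....####################################.....##########........
291 .....########.....#####################################.....##########.......
294 ....########.....######################################.....##########.......
297 ....#########....######################################....############......
[[545.59988344  83.70387752  24.        ]
 [630.79496029  83.55922713  24.        ]]
```

View pics/d6c.png

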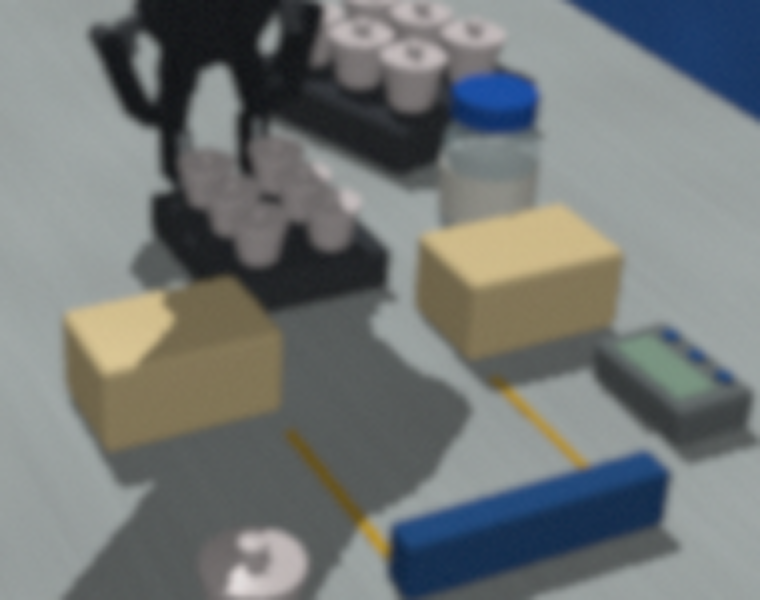

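Run:
```python
from m import *
p,d,K,T=load('d6')
f=lambda u,v,z,n:print(n,ray([u/4+210-.4,v/4+150-.4],z,K,T)[0].round(1))
f(386,258,24,'tray FR top');f(386,288,0,'tray FR bot');f(155,203,24,'tray RL top')
f(418,240,45,'RB inner rear top');f(470,287,45,'RB inner front top');f(470,357,0,'RB inner front bot')
f(280,335,45,'LB inner front top');f(280,410,0,'LB inner front bot')
```

```text
tray FR top [623.8 -47.7  24. ]
tray FR bot [629.5 -39.7   0. ]
tray RL top [535.2  55.   24. ]
RB inner rear top [629.2 -69.6  45. ]
RB inner front top [ 629.9 -120.2   45. ]
RB inner front bot [ 636.6 -115.5    0. ]
LB inner front top [ 526.7 -123.2   45. ]
LB inner front bot [ 529.5 -119.7    0. ]
```

Estimates of the lateral offset run from -1 to +1.7 mm, against ±3 mm clearance. I go on slowly and watch the force.

Request:
{"method": "servo_tool", "body": {"commands": [[[0,-0.004,0,0,0,0],[0,-0.008,-0.001,0,0,0],[0,-0.012,-0.002,0,0,0],[0,-0.016,-0.002,0,0,0],[0,-0.02,-0.002,0,0,0]]]}}

```text
t: 8.08
tcp_pos: [584.3, 66.5, 33.5]
ee_rot: [[-0.003, 1.0, 0.004], [0.993, 0.003, -0.116], [-0.116, 0.003, -0.993]]
ft_force: [0.3, 8.4, 5.9]
grip_width: 0.422
```

Request:
{"method": "servo_tool", "body": {"commands": [[[0,-0.002,0,0,0,0],[0,-0.004,0,0,0,0],[0,-0.006,0,0,0,0],[0,-0.008,0,0,0,0],[0,-0.01,0,0,0,0]]]}}

```text
t: 8.5
tcp_pos: [584.2, 56.5, 33.5]
ee_rot: [[-0.002, 1.0, 0.004], [0.993, 0.003, -0.116], [-0.116, 0.003, -0.993]]
ft_force: [-0.5, 9.2, 7.3]
grip_width: 0.423
```

Run:
```python
from m import *
p=snap('side','d7')[0]
cv2.imwrite('pics/d7c.png',cv2.resize(p[150:300,210:400,::-1],None,fx=4,fy=4,interpolation=cv2.INTER_CUBIC))
p=snap('scene','s7')[0];cv2.imwrite('pics/s7c.png',cv2.resize(p[150:300,180:380,::-1],None,fx=4,fy=4,interpolation=cv2.INTER_CUBIC))
```

```text
(no output)
```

View pics/d7c.png

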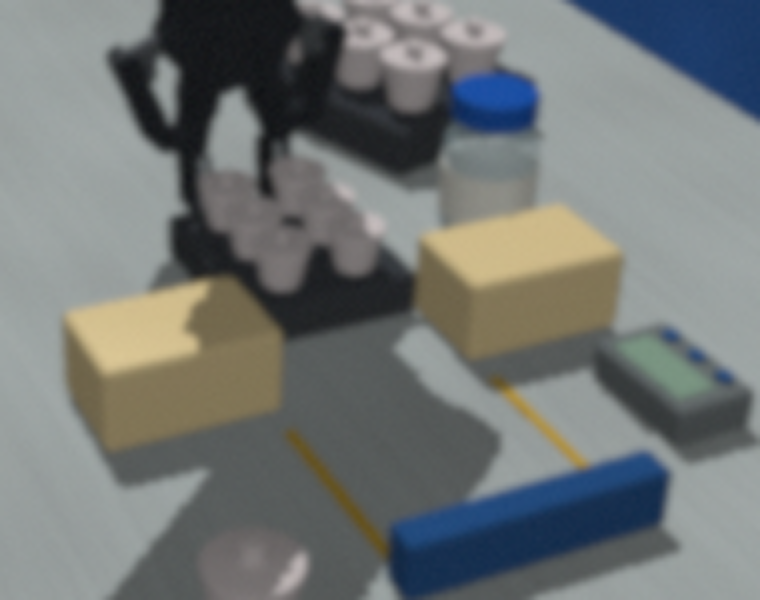

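View pics/s7c.png

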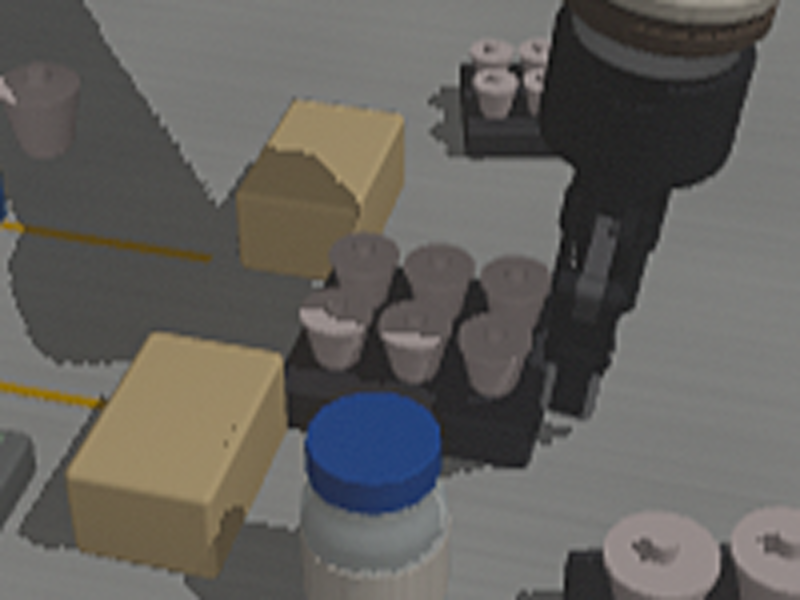

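Run:
```python
from m import *
p,d,K,T=load('d7')
f=lambda u,v,z,n:print(n,ray([u/4+210-.4,v/4+150-.4],z,K,T)[0].round(1))
f(416,276,24,'FR top');f(415,311,0,'FR bot')
print(((proj([[635,-56,0],[636.6,-56,0],[631,-56,0]],K,T)+.4-[210,150])*4).round())
cv2.imwrite('pics/d7z.png',cv2.resize(p[195:245,260:350,::-1],None,fx=8,fy=8,interpolation=cv2.INTER_CUBIC))
```

```text
FR top [629.3 -70.   24. ]
FR bot [632.5 -66.2   0. ]
[[410. 301.]
 [412. 300.]
 [403. 302.]]
```

View pics/d7z.png

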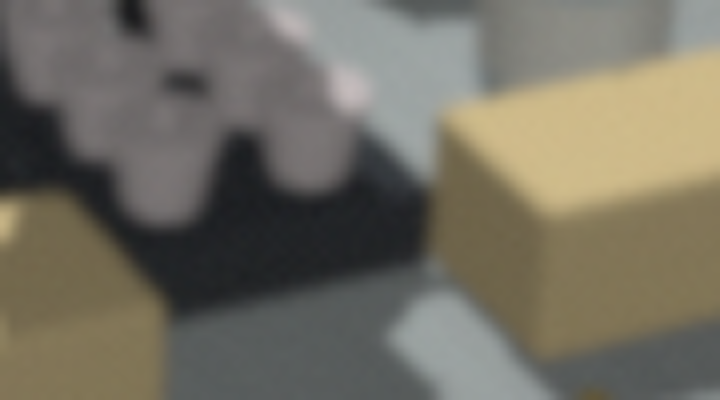

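The tray's front right corner is at the gap mouth (zoom pixel (428,262)) and looks biased towards the +x brick. I push on with a slight -x component so finger friction carries it back towards the middle.

Request:
{"method": "servo_tool", "body": {"commands": [[[-0.0005,-0.002,0,0,0,0],[-0.001,-0.004,0,0,0,0],[-0.0015,-0.006,0,0,0,0],[-0.002,-0.008,0,0,0,0],[-0.002,-0.01,0,0,0,0]]]}}

```text
t: 9.02
tcp_pos: [582.5, 45.9, 33.4]
ee_rot: [[-0.002, 1.0, 0.004], [0.993, 0.003, -0.116], [-0.117, 0.004, -0.993]]
ft_force: [1.8, 7.1, 5.4]
grip_width: 0.421
```

Run:
```python
from m import *
p=snap('side','d8')[0]
cv2.imwrite('pics/d8z.png',cv2.resize(p[185:255,240:350,::-1],None,fx=7,fy=7,interpolation=cv2.INTER_CUBIC))
```

```text
(no output)
```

View pics/d8z.png

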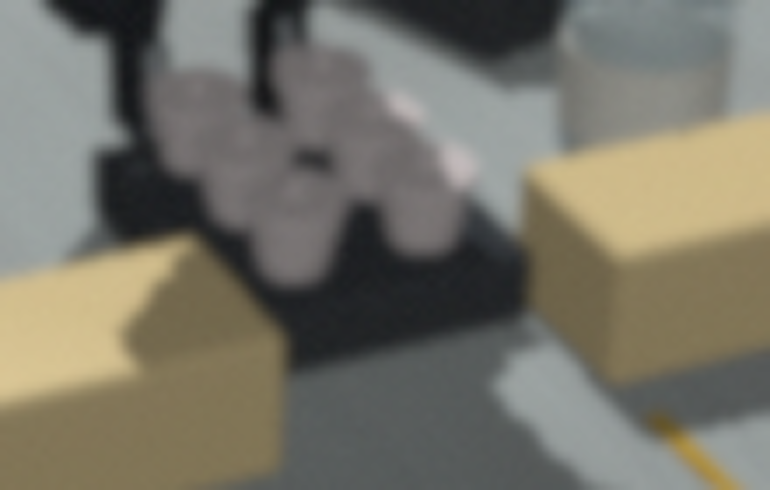

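It entered without a force rise (7 N). I continue straight.

Request:
{"method": "servo_tool", "body": {"commands": [[[0,-0.004,0,0,0,0],[0,-0.008,0,0,0,0],[0,-0.012,0,0,0,0],[0,-0.016,0,0,0,0],[0,-0.02,0,0,0,0]]]}}

```text
t: 9.48
tcp_pos: [582.2, 26.2, 33.4]
ee_rot: [[-0.003, 1.0, 0.003], [0.993, 0.003, -0.116], [-0.116, 0.003, -0.993]]
ft_force: [-0.8, 8.7, 7.1]
grip_width: 0.419
```

Request:
{"method": "servo_tool", "body": {"commands": [[[0,-0.004,0,0,0,0],[0,-0.008,0,0,0,0],[0,-0.012,0,0,0,0],[0,-0.016,0,0,0,0],[0,-0.02,0,0,0,0]]]}}

```text
t: 9.9
tcp_pos: [582.2, 6.3, 33.4]
ee_rot: [[-0.003, 1.0, 0.003], [0.993, 0.003, -0.116], [-0.116, 0.003, -0.993]]
ft_force: [-0.2, 8.2, 6.8]
grip_width: 0.425
```

Run:
```python
from m import *
p=snap('side','d9')[0]
cv2.imwrite('pics/d9z.png',cv2.resize(p[150:300,210:400,::-1],None,fx=4,fy=4,interpolation=cv2.INTER_CUBIC))
p=snap('scene','s9')[0];cv2.imwrite('pics/s9c.png',cv2.resize(p[130:290,130:340,::-1],None,fx=3.5,fy=3.5,interpolation=cv2.INTER_CUBIC))
```

```text
(no output)
```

View pics/d9z.png

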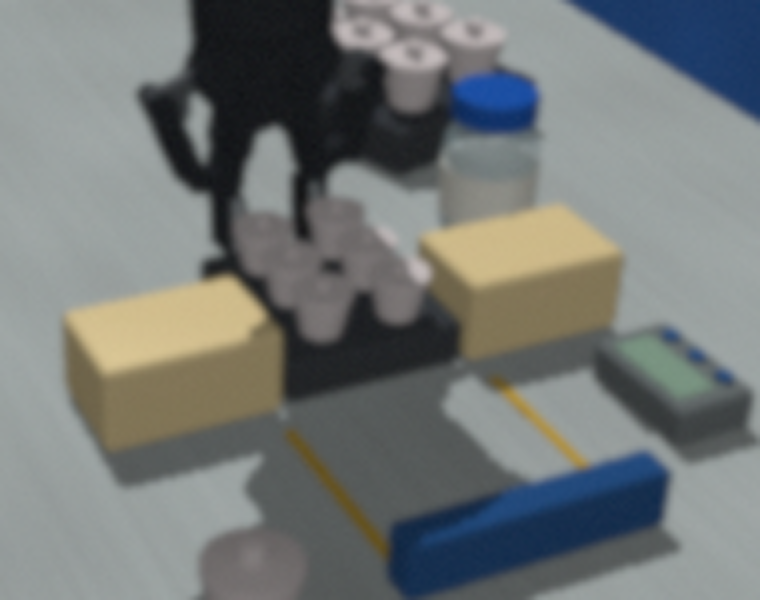

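View pics/s9c.png

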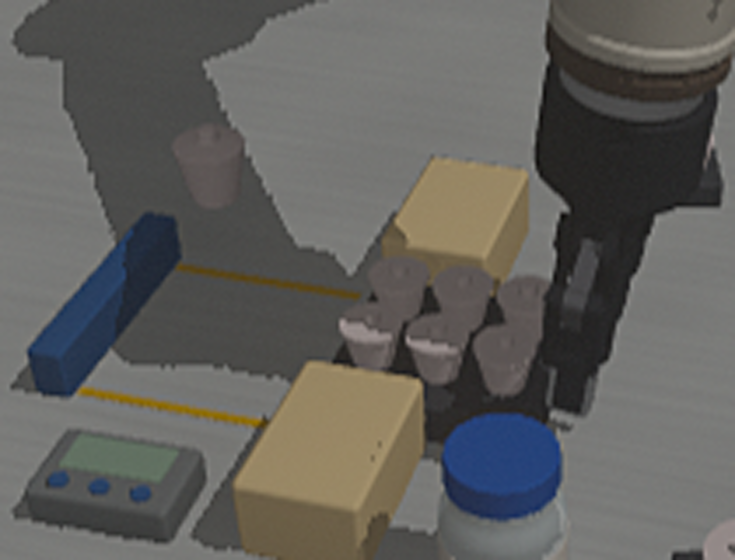

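Side and scene crops: the tray fills the gap, its front edge just emerging at (285,390) to (455,355) in the side crop, square and with no jam. I continue.

Request:
{"method": "servo_tool", "body": {"commands": [[[0.0003,-0.005,0,0,0,0],[0.0006,-0.01,0,0,0,0],[0.001,-0.015,0,0,0,0],[0.001,-0.02,0,0,0,0],[0.001,-0.025,0,0,0,0]]]}}

```text
t: 10.42
tcp_pos: [583.0, -18.9, 33.2]
ee_rot: [[-0.003, 1.0, 0.003], [0.993, 0.003, -0.116], [-0.116, 0.002, -0.993]]
ft_force: [0.0, 9.1, 6.6]
grip_width: 0.426
```

Request:
{"method": "servo_tool", "body": {"commands": [[[0,-0.005,0,0,0,0],[0,-0.01,0,0,0,0],[0,-0.015,0,0,0,0],[0,-0.02,0,0,0,0],[0,-0.025,0,0,0,0]]]}}

```text
t: 10.83
tcp_pos: [583.0, -43.9, 33.2]
ee_rot: [[-0.003, 1.0, 0.003], [0.993, 0.003, -0.116], [-0.116, 0.002, -0.993]]
ft_force: [-0.1, 9.1, 6.2]
grip_width: 0.421
```

Run:
```python
from m import *
p=snap('side','d10')[0]
cv2.imwrite('pics/d10z.png',cv2.resize(p[150:300,210:400,::-1],None,fx=4,fy=4,interpolation=cv2.INTER_CUBIC))
p=snap('scene','s10')[0];cv2.imwrite('pics/s10c.png',cv2.resize(p[130:290,130:340,::-1],None,fx=3.5,fy=3.5,interpolation=cv2.INTER_CUBIC))
```

```text
(no output)
```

View pics/d10z.png

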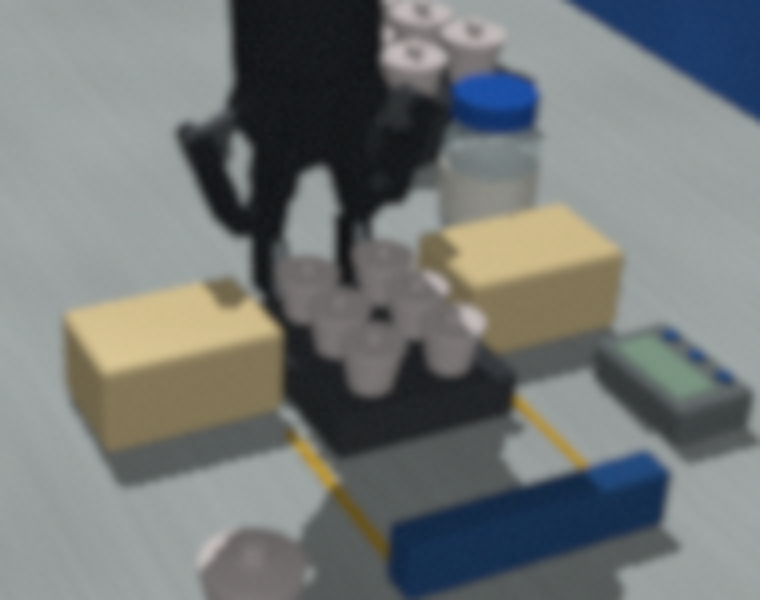

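View pics/s10c.png

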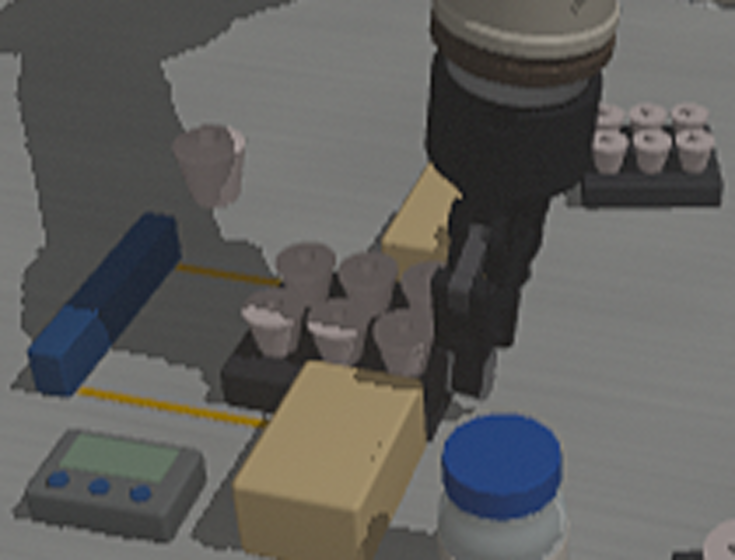

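The tray is square between the yellow lines, about 50 mm from the stop. I continue.

Request:
{"method": "servo_tool", "body": {"commands": [[[0,-0.004,0,0,0,0],[0,-0.008,0,0,0,0],[0,-0.012,0,0,0,0],[0,-0.016,0,0,0,0],[0,-0.02,0,0,0,0]]]}}

```text
t: 11.35
tcp_pos: [582.9, -64.1, 33.1]
ee_rot: [[-0.003, 1.0, 0.002], [0.993, 0.003, -0.117], [-0.117, 0.002, -0.993]]
ft_force: [0.8, 8.2, 6.8]
grip_width: 0.425
```

Request:
{"method": "servo_tool", "body": {"commands": [[[0,-0.004,0,0,0,0],[0,-0.008,0,0,0,0],[0,-0.012,0,0,0,0],[0,-0.016,0,0,0,0],[0,-0.02,0,0,0,0]]]}}

```text
t: 11.77
tcp_pos: [582.9, -84.0, 33.1]
ee_rot: [[-0.003, 1.0, 0.002], [0.993, 0.003, -0.117], [-0.117, 0.002, -0.993]]
ft_force: [-0.8, 8.6, 7.1]
grip_width: 0.423
```

Request:
{"method": "servo_tool", "body": {"commands": [[[0,-0.004,0,0,0,0],[0,-0.008,0,0,0,0],[0,-0.012,0,0,0,0],[0,-0.016,0,0,0,0],[0,-0.02,0,0,0,0]]]}}

```text
t: 12.18
tcp_pos: [582.9, -104.0, 33.1]
ee_rot: [[-0.003, 1.0, 0.002], [0.993, 0.003, -0.117], [-0.117, 0.002, -0.993]]
ft_force: [0.1, 8.2, 6.7]
grip_width: 0.423
```

Run:
```python
from m import *
p=snap('side','d11')[0]
cv2.imwrite('pics/d11z.png',cv2.resize(p[150:300,210:400,::-1],None,fx=4,fy=4,interpolation=cv2.INTER_CUBIC))
p=snap('scene','s11')[0];cv2.imwrite('pics/s11c.png',cv2.resize(p[130:290,130:340,::-1],None,fx=3.5,fy=3.5,interpolation=cv2.INTER_CUBIC))
```

```text
(no output)
```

View pics/d11z.png

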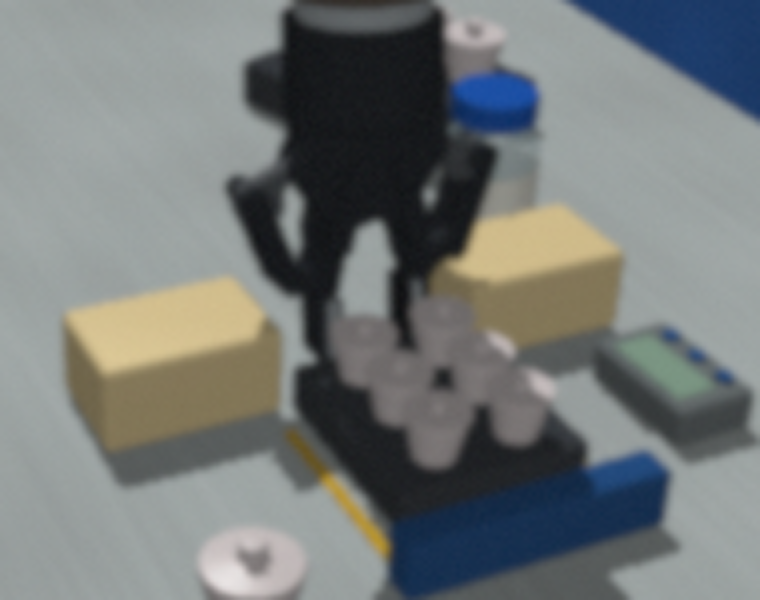

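View pics/s11c.png

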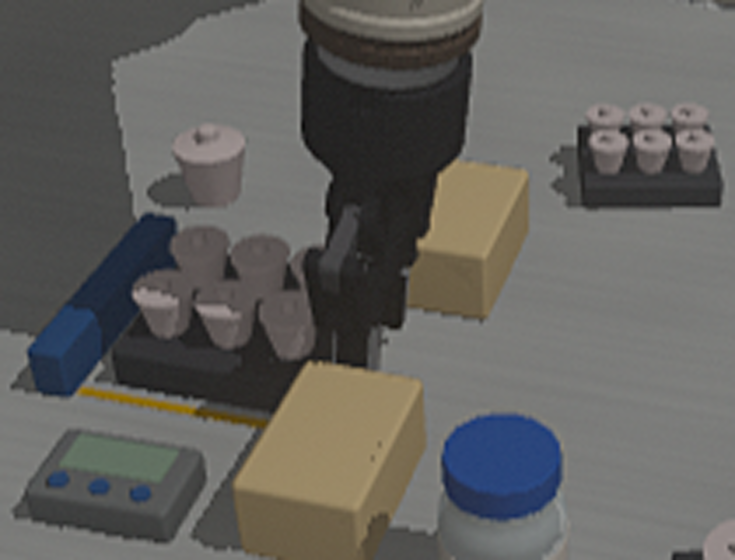

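The tray is nearly home; in the scene crop the gap to the stop runs around (115,370). Now the slow final approach until the force rises.

Request:
{"method": "servo_tool", "body": {"commands": [[[0,-0.003,0,0,0,0],[0,-0.006,0,0,0,0],[0,-0.009,0,0,0,0],[0,-0.012,0,0,0,0],[0,-0.014,0,0,0,0]]]}}

```text
t: 12.7
tcp_pos: [582.8, -118.4, 33.0]
ee_rot: [[-0.002, 1.0, 0.002], [0.993, 0.002, -0.117], [-0.117, 0.001, -0.993]]
ft_force: [0.3, 7.9, 5.5]
grip_width: 0.418
```

Request:
{"method": "servo_tool", "body": {"commands": [[[0,-0.001,0,0,0,0],[0,-0.002,0,0,0,0],[0,-0.003,0,0,0,0],[0,-0.004,0,0,0,0]]]}}

```text
t: 13.03
tcp_pos: [582.7, -121.8, 33.0]
ee_rot: [[-0.003, 1.0, 0.002], [0.993, 0.003, -0.117], [-0.117, 0.001, -0.993]]
ft_force: [-1.0, 10.3, 8.6]
grip_width: 0.422
```

Request:
{"method": "servo_tool", "body": {"commands": [[[0,-0.001,0,0,0,0],[0,-0.002,0,0,0,0]]]}}

```text
t: 13.2
tcp_pos: [582.8, -121.9, 33.0]
ee_rot: [[-0.004, 1.0, 0.001], [0.993, 0.004, -0.115], [-0.115, 0.001, -0.993]]
ft_force: [-1.1, 14.4, 10.9]
grip_width: 0.425
```

Request:
{"method": "servo_tool", "body": {"commands": [[[0,-0.001,0,0,0,0],[0,-0.002,0,0,0,0]]]}}

```text
t: 13.37
tcp_pos: [582.8, -122.0, 33.0]
ee_rot: [[-0.005, 1.0, 0.001], [0.994, 0.005, -0.113], [-0.113, 0.001, -0.994]]
ft_force: [-2.1, 18.5, 12.6]
grip_width: 0.421
```

The TCP has stalled at y = -122 while the force rises (8 → 18 N), so the tray is seated. I back off straight, then raise.

Request:
{"method": "servo_tool", "body": {"commands": [[[0,0.006,0,0,0,0],[0,0.015,0,0,0,0],[0,0.03,0,0,0,0],[0,0.045,0,0,0,0],[0,0.06,0.02,0,0,0]]]}}

```text
t: 13.78
tcp_pos: [577.9, -69.6, 48.9]
ee_rot: [[0.001, 1.0, -0.008], [0.993, -0.001, -0.121], [-0.121, -0.008, -0.993]]
ft_force: [-0.4, -1.0, 0.2]
grip_width: 0.417
```

Request:
{"method": "servo_tool", "body": {"commands": [[[0,0,0.04,0.04,0,0],[0,0,0.08,0.08,0,0],[0,0,0.12,0.12,0,0],[0,0,0.16,0.12,0,0],[0,0,0.2,0.12,0,0]]]}}

```text
t: 14.2
tcp_pos: [580.5, -71.5, 253.8]
ee_rot: [[0.004, 1.0, -0.001], [1.0, -0.004, -0.001], [-0.001, -0.001, -1.0]]
ft_force: [0.8, 0.0, 0.8]
grip_width: 0.421
```

Request:
{"method": "servo_tool", "body": {"commands": [[[0,0.03,0.02,0,0,0],[0,0.06,0.04,0,0,0],[0,0.06,0.04,0,0,0]]]}}

```text
t: 14.45
tcp_pos: [583.7, -2.6, 296.9]
ee_rot: [[-0.006, 1.0, 0.007], [1.0, 0.006, 0.004], [0.004, 0.007, -1.0]]
ft_force: [0.2, 2.0, -0.3]
grip_width: 0.423
```

Run:
```python
from m import *
for n,t in(('scene','s12'),('side','d12'),('wrist','w12')):
    snap(n,t);rects(t)
p=load('d12')[0];q=load('s12')[0]
a=cv2.resize(p[150:300,210:400,::-1],(395,312),interpolation=cv2.INTER_CUBIC);b=cv2.resize(q[130:290,110:312,::-1],(395,312),interpolation=cv2.INTER_CUBIC)
cv2.imwrite('pics/f12.png',np.hstack([a,b]))
```

```text
s12 brick [260. 190.] 878 z [40.6 46.1 47.4] [493.5 -87.1] [97.1 61.3] 0.09
s12 brick [224. 255.] 1587 z [40.7 45.8 47.2] [684.  -86.4] [94.7 61.5] 0.27
s12 yellow [180. 246.] 160 z [0.6 1.8 3.2] [ 638.3 -193.6] [102.4   7.7] 89.89
s12 yellow [219. 290.] 65 z [1.  5.  6.7] [718.4 -88.6] [15.2 60.5] 11.03
s12 stop [153. 218.] 328 z [25.  30.9 32.4] [ 589.2 -251.9] [134.2  24. ] 2.58
s12 dark [313. 177.] 296 z [18.3 19.7 21.2] [374.8  -4.7] [73.7 81.2] 16.32
s12 dark [192. 227.] 972 z [19.5 24.8 26.4] [ 589.6 -190.2] [100.3 120. ] 0.16
s12 dark [377. 354.] 834 z [18.7 25.1 29.7] [778.2 140.4] [186.7  98.8] 67.91
d12 brick [339. 212.] 682 z [39.3 42.6 44. ] [671.5 -98.1] [65. 92.] 89.83
d12 brick [252. 232.] 876 z [39.5 42.8 44.2] [481.9 -99.2] [64.4 90.6] 89.78
d12 yellow [257. 256.] 105 z [1.4 4.6 6.7] [ 486.7 -113.6] [10.4 85.8] 88.26
d12 yellow [294. 273.] 148 z [-3.1 -1.4  0.1] [ 526.4 -185.3] [ 8.2 98.8] 0.32
d12 stop [341. 276.] 657 z [23.9 27.7 29.1] [ 578.  -259.9] [ 25.7 128.4] 90.0
d12 dark [298. 175.] 485 z [19.3 28.  29.6] [716.1 146.8] [104.3 150.2] 19.14
d12 dark [323. 268.] 1039 z [20.  22.4 28.7] [ 578.3 -207.4] [127.5  97.5] 89.37
w12 brick [194. 246.] 3398 z [41.9 44.3 45.6] [490.1 -88. ] [90.  59.5] 0.09
w12 brick [362. 246.] 3408 z [42.3 44.5 45.8] [677.1 -87.7] [91.  59.6] 0.09
w12 yellow [238. 322.] 174 z [-1.1  0.1  1.4] [ 528.3 -210.7] [ 6.7 71.1] 0.06
w12 yellow [318. 325.] 161 z [-1.1  0.2  1.5] [ 640.3 -215.2] [ 7.6 62. ] 0.07
w12 stop [277. 360.] 1001 z [25.4 29.5 30.8] [ 584.1 -251.2] [126.7  23.7] 0.04
w12 dark [375.  55.] 610 z [19.1 26.9 29.8] [684.5 120.7] [ 14.  108.5] 22.86
w12 dark [277. 308.] 2802 z [21.4 23.5 25. ] [ 578.3 -191.1] [108.8 118.4] 0.07
```

View pics/f12.png

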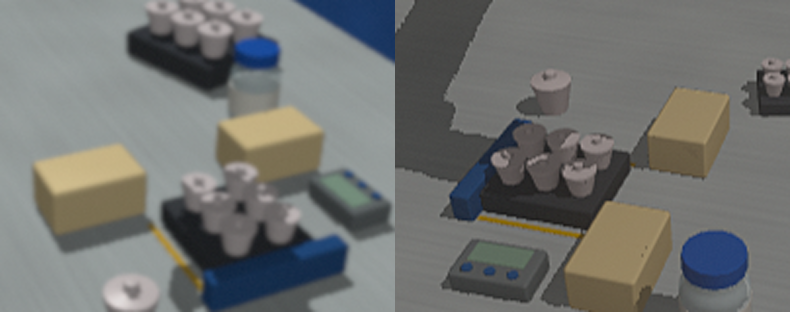

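View pics/w12.png

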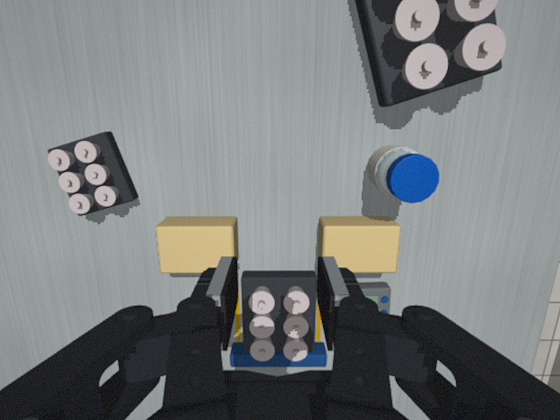

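Wrist view: the tray is at (279,310), clear of the bricks, between the yellow lines and against the blue stop at (278,354). I measure its rear edge and sides, and whether there is any gap to the stop.

Run:
```python
from m import *
p,d,K,T=load('w12');W=world(d,K,T);z=W[...,2]
dark=(p.max(2)<75)&(z>20)&(z<27)
for r in (276,281,308,320):
    u=np.nonzero(dark[r,236:322])[0]+236;a=ray([u.min()-.5,r],24,K,T)[0];b=ray([u.max()+.5,r],24,K,T)[0];print(r,u.min(),u.max(),a[:2].round(1),b[:2].round(1),'mid',((a+b)[0]/2).round(1))
for c in (250,262,279,297,312):
    v=np.nonzero(dark[240:340,c])[0]+240;y=ray([c,v.min()-.5],24,K,T)[0];print('rear',c,y[:2].round(1))
print([tuple(p[r,279]) for r in range(335,352)])
for n,e in(('s0','s12'),):
    a=load('scene0')[0];b=load('s12')[0]
    for nm,(u0,u1,v0,v1) in dict(jar=(250,300,245,315),timer=(132,192,248,286)).items():
        x=cv2.matchTemplate(b,np.ascontiguousarray(a[v0:v1,u0:u1]),cv2.TM_CCOEFF_NORMED);print(nm,cv2.minMaxLoc(x)[1],cv2.minMaxLoc(x)[3],(u0,v0))
    x=cv2.matchTemplate(b,np.ascontiguousarray(a[162:190,176:204]),cv2.TM_CCOEFF_NORMED);print('spare',cv2.minMaxLoc(x)[1],cv2.minMaxLoc(x)[3],(176,162))
```

```text
276 243 315 [ 539.7 -133.4] [ 631.1 -133.3] mid 585.4
281 242 316 [ 538.3 -140.3] [ 632.6 -140.2] mid 585.4
308 243 314 [ 538.5 -178.7] [ 631.3 -178.6] mid 584.9
320 243 314 [ 538.1 -196.4] [ 631.9 -196.3] mid 585.0
rear 250 [ 549.1 -132.7]
rear 262 [ 564.1 -132.7]
rear 279 [ 585.4 -132.6]
rear 297 [ 607.9 -132.6]
rear 312 [ 626.7 -132.6]
[(np.uint8(40), np.uint8(46), np.uint8(47)), (np.uint8(33), np.uint8(41), np.uint8(40)), (np.uint8(38), np.uint8(44), np.uint8(46)), (np.uint8(40), np.uint8(43), np.uint8(42)), (np.uint8(42), np.uint8(45), np.uint8(49)), (np.uint8(47), np.uint8(45), np.uint8(46)), (np.uint8(33), np.uint8(38), np.uint8(44)), (np.uint8(35), np.uint8(40), np.uint8(46)), (np.uint8(37), np.uint8(40), np.uint8(43)), (np.uint8(37), np.uint8(42), np.uint8(41)), (np.uint8(41), np.uint8(44), np.uint8(44)), (np.uint8(45), np.uint8(47), np.uint8(47)), (np.uint8(34), np.uint8(42), np.uint8(40)), (np.uint8(38), np.uint8(39), np.uint8(48)), (np.uint8(38), np.uint8(39), np.uint8(43)), (np.uint8(39), np.uint8(39), np.uint8(43)), (np.uint8(28), np.uint8(40), np.uint8(57))]
jar 0.9221226572990417 (250, 245) (250, 245)
timer 0.9983749389648438 (132, 248) (132, 248)
spare 0.9984983205795288 (176, 162) (176, 162)
```

```bash
python3 -c "
from workcell import bot
print(bot.finish_job(), bot.read_state()['t'])"
```

```text
the job is handed in; nothing more can be done
the job is handed in; nothing more can be done
```

The middle-sized tray is through the gap and seated against the blue stop, and I handed the job in after about 14.6 s. I have no verdict, because the hand-in reports none.

**What I did:** I pushed the tray from its -x side with two fingertips, which squared it and brought it to the bay's centre line. I then pushed its +y side straight through the gap until the arm stalled at the stop, with wrist forces rising from 8 N to 18 N. After that I backed off and raised the hand clear. The tray was only pushed, never gripped. I saw no sign of crucible contact or tipping, though I had no direct sensor for either.

**Last checks (wrist camera):**

| Check | Measured | Allowed |
|---|---|---|
| Tray centre, bay x | about +1.6 mm | ±15 mm |
| Tray centre, bay y | about -99.8 mm | -105 to -95 mm |
| Angle off square | about 0 rad | below 0.08 rad |
| Jar, spare crucible, timer | same pixels as at the start | within 20 mm |

- **Jar match:** its template score was lower than the others (0.92 against 0.998), although it matched at exactly the same pixel.
- **Camera disagreement:** the scene and side cameras differed by up to about 10 mm in absolute position, so I used positions relative to the bricks and trusted the wrist view for the final figures.
- **Before the gap:** estimates of the sideways offset ran from -1 to +3 mm against ±3 mm of clearance. I steered about 2 mm towards -x on entry, and the force showed no jam.

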